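# Set a slat's overhang on the sawing board

### The arm

A 6-joint arm with a two-finger parallel gripper is mounted at the origin on the work surface. World frame = base frame: x ahead of the robot, y to its left, z up, the work surface at z = 0. Lengths are in mm, angles in degrees, forces in N, time in s.
With the tool pointing down it reaches from about 300 to 875 mm from the base axis. Payload 6.4 kg.
Tool frame: the origin (TCP) lies at the very end of the fingers, on their centre line; the grasp point (between the pads) lies 19 mm behind it; x points along the fingers, y is the direction in which the jaws open and shut, and the axes are right-handed (so a half turn about x gives the same grasp; the last joint's range is limited). The gripper opens to 88 mm and grips with 3 to 60 N. Pads are 18 mm wide; open, the fingers measure 123 mm over their backs; the gripper's body (75 mm by 187 mm) begins 45 mm behind the grasp point.
Start: joints at [56.763, 10.359, 92.074, -0, 77.567, -11.82], TCP at [209.954, 535.313, 238.714] pointing down, gripper open.
Joint ranges: [-171.53, 171.53], [-51.25, 118.39], [17.06, 147.69], [-65.23, 245.23], [0, 150.52], [-178.68, 178.68]. Speed limits (degrees/s): [147.25, 147.25, 172.46, 180, 180, 180].

### API

Orientations are given as [roll, pitch, yaw] about the fixed x, y, z axes, in that order (R = Rz(yaw) Ry(pitch) Rx(roll)).
In Python, from workcell import monitor, snapshot, job gives the robot as it stands.
- The arm moves only by the tool drive_tool, never from a script. Its argument "deltas" is a list of rows, each a list of 5 numbers: the finger opening in m, from 0 to 0.0881, then the shift along the world's x, y, z in m, then the turn about the world's z in degrees. A call has exactly 8 rows; each row is the pose to reach, as a shift and turn from the pose commanded when the call began; what a row does not reach only later rows make up. A row lasts 1/12 s, in which the tool goes at most 41.7 mm and 7.16 degrees, less where a joint would pass 70% of its speed; a pose out of reach is approached as far as the arm can. A call with a gripper value outside its range is refused whole. The fingers move at their own pace and stop on an object; the grip force is fixed at half the most. Time passes only in rows, so rows that repeat a pose let the fingers close, or fill a call up. It gives the time, the measured TCP pose, the force and the opening at its end, in the units of the state.
- monitor.observe(): the state, without advancing time (a new reading comes with each control period).
- snapshot(name): name is "side" or "top" or "wrist"; returns a dict with "img" (384x512x3 uint8, red, green, blue), "mtx" (3x3 intrinsics, pixels), "xyz" and "orientation" of the camera in the world; the wrist camera has in their place "hand_eye" (4x4, takes a point from camera to tool coordinates, whose origin is the TCP and whose axes are the tool frame's). Camera axes: x right, y down, z forward; pixel columns grow to the right and rows downward; lengths in mm; the calibration is good to about 2 mm. A picture is of the moment at which its call begins: read the wrist's pose just before it. There is no depth.
- job.job_done(): hands the job in, once; it reports no verdict.
The state is a dict: "clock": time; "joint_positions": joint angles; "qd": joint speeds; "joint_torque": joint torques, N m; "tool_pos": TCP position; "orientation": TCP orientation; "force": force on the tool from outside, world axes, zero at the start; "moment": the same for the moment, N m; "finger_gap": opening from 0.0 (shut) to 1.0 (fully open).
Only numpy, scipy, OpenCV 4.12 (cv2) and the standard library are available. Lean on these libraries where they do the work, as an engineer would, in place of code of your own. Each camera call takes 0.05 s, during which the arm holds its last target. There are 200 camera calls.

### The job

Get the thin wooden slat ready for sawing: push it with the fingertips so that its long side lies flat against the fence of the sawing board and its end sticks out 40 mm (to within 5 mm) past that end of the board where the open offcut tray stands. Only push or slide it, keeping it down on the board the whole time: do not pick it up; leave everything else where it is, and finish with the hand clear.

Things in the scene. Friction and masses are not known exactly. Their poses are not given: they have to be found in the camera images.
- board: sawing board fixed on the bench, 220 (x) x 320 (y) x 50 mm; flat top 50 mm up. Origin: centre of its underside. Fence: aluminium bar along the far side, 30 x 260 mm, 20 mm above the top, working face at board x = +80 mm, facing board -x. Board ends at y = +160 and -160 mm. Only the slat and the wax tin lie on it
- slat: thin flat pale wooden slat, 50 (its x) x 220 (its y) x 8 mm thick, about 65 g, lying loose on top of the sawing board, away from the fence and somewhat askew. Origin at the centre of its underside; its y axis runs along its length. It slides with ordinary wood friction and stops when the push stops
- tray: open-topped shallow grey painted offcut tray, 130 (board x) x 100 (board y) x 35 mm high; stands on the bench just beyond one of the two ends of the sawing board (which end varies). Origin at the centre of its underside. Leave it in place
- plaque: flat carved wooden plaque with a flower, 120 x 100 x 22 mm; lies on the bench just beyond the other end of the sawing board. Origin at the centre of its underside. Leave it in place
- tin: small round aluminium wax tin, diameter 44 mm, 24 mm high, standing on the sawing board near its left (+y) corner away from the fence. Origin at the centre of its underside. Leave it in place
- mallet: wooden mallet lying on the bench to the right, head 75 x 120 x 60 mm, handle 200 mm long towards its -x. Origin under the head's centre. Leave it in place
- screwdriver: screwdriver lying on the bench beyond the sawing board. Leave it in place
- trysquare: try square lying on the bench to the left, black stock 18 x 120 x 16 mm, steel blade 190 mm long towards its +x. Origin under the stock's centre. Leave it in place
- gluejar: amber glass jar, diameter 64 mm, 100 mm high, standing on the bench beyond the sawing board. Origin at the centre of its underside. Leave it in place
Things that resemble listed ones, but are neither listed nor needed, are in the scene too. What is meant by the tray is not green or red, and is the smaller of those in its own colour.

How it is judged:
By the outcome, as a careful person would: the job done as asked, in the order asked, and still so for the second after the job is handed in, with the robot touching nothing.
It also fails if it takes over 51 s, if anything falls off the work surface, if the arm or the gripper's body presses on something with over 40 N, if the wrist force passes 120 N, or if a joint passes its speed limit or range.

## Working session

There is one attempt and no reset: what is moved stays moved. The work goes in short steps, Python scripts to look and compute and a tool call to move; the robot and the scene stay as the last step left them, time stands still between calls to the robot, and variables do not carry over. Pictures are saved under pics/ and viewed, about 8 in all and at most 12, crops included, and the job is handed in when it is done.

Besides the shell and the picture viewer there is one more tool, called after ">>>" as name([rows], argument=value, ...), one row to a line, values as JSON. drive_tool: Moves the arm, as the interface text tells. Its arguments: {"type":"object","properties":{"deltas":{"type":"array"}},"required":["deltas"]}

```bash
mkdir -p pics; ls; cat > h.py <<'E'
import numpy as np, cv2
from scipy.spatial.transform import Rotation as R
from workcell import monitor, snapshot, job
def cam(s):
    return s["mtx"], R.from_euler('xyz', s["orientation"], degrees=True).as_matrix(), np.array(s["xyz"])
def ray(s, uv, z):
    K,Rm,t=cam(s); uv=np.atleast_2d(uv).astype(float)
    d=(Rm@np.linalg.inv(K)@np.c_[uv,np.ones(len(uv))].T).T
    return t+d*((z-t[2])/d[:,2])[:,None]
def proj(s,P):
    K,Rm,t=cam(s); c=(np.atleast_2d(P)-t)@Rm; p=c@np.array(K).T; return p[:,:2]/p[:,2:]
E
python3 - <<'E'
from h import *
import pickle
print(monitor.observe())
d={}
for n in("top","side"):
    s=snapshot(n); d[n]=s; print(n,s["mtx"],s["xyz"],s["orientation"])
    cv2.imwrite(f"pics/{n}0.png",cv2.resize(s["img"][:,:,::-1],None,fx=1.5,fy=1.5,interpolation=cv2.INTER_CUBIC))
pickle.dump(d,open("s0.pkl","wb"))
E
```

```text
pics
{'clock': 0.0, 'joint_positions': array([ 5.67623700e+01,  1.04008296e+01,  9.21308685e+01,  2.36352968e-05,
        7.75672323e+01, -1.18190818e+01]), 'qd': array([-0.06785215, -0.00697093,  0.00409191, -0.04387238,  0.02148988,
       -0.00847195]), 'joint_torque': array([ 8.09068933e-04, -4.33861470e+01, -3.41847467e+01,  7.01809418e-02,
        3.85780446e-02, -1.56764509e-04]), 'tool_pos': array([209.65478757, 534.84685573, 237.82722284]), 'orientation': array([-101.83244409,   89.90106965, -123.25099747]), 'force': array([ 0.17312781,  0.19284311, -0.4079608 ]), 'moment': array([ 0.00973432,  0.02161727, -0.01432605]), 'finger_gap': 0.999883535993481}
top [[419.09444898   0.         256.6899988 ]
 [  0.         419.09444898 195.83641523]
 [  0.           0.           1.        ]] [ 392.74237992  -90.2505464  1484.86375611] [-174.50274086    0.1829596   -90.34589122]
side [[484.11891496   0.         258.9233827 ]
 [  0.         484.11891496 194.2365573 ]
 [  0.           0.           1.        ]] [ 339.26366888 1571.66032185 1203.14743117] [-1.23441442e+02  1.59385142e-01 -1.73679411e+02]
```

View pics/top0.png

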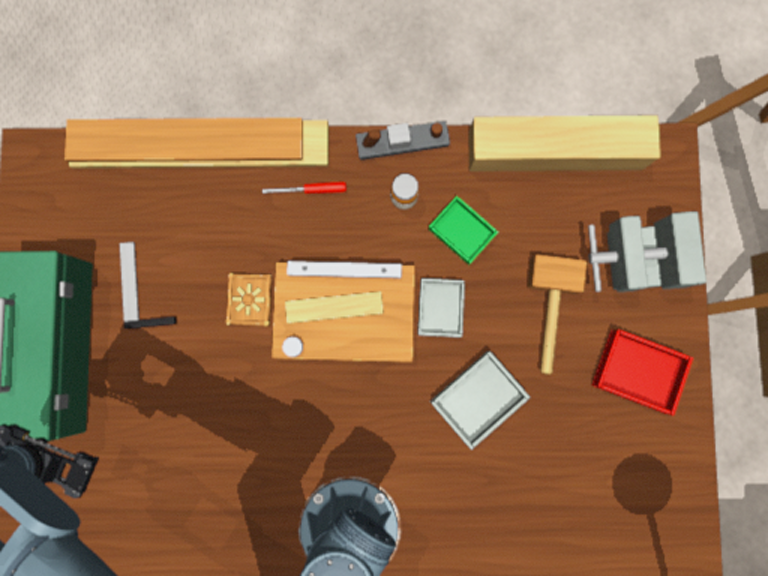

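View pics/side0.png

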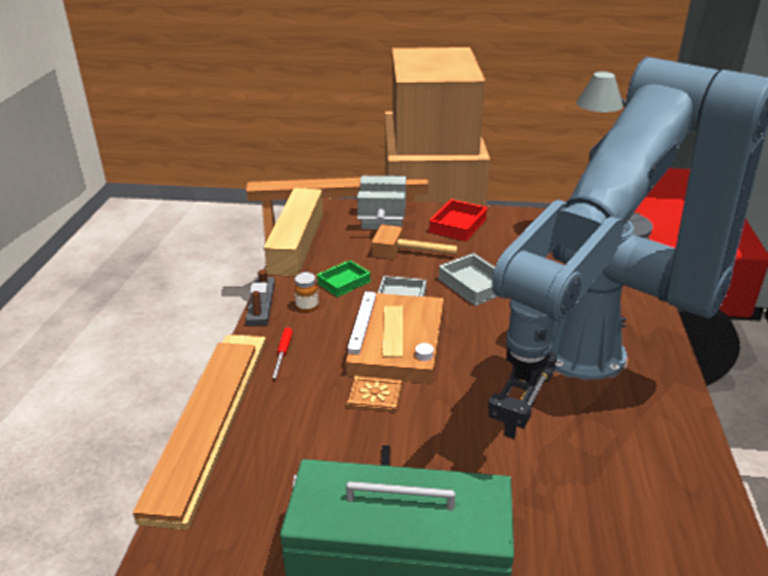

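Top view (x1.5 pixels): the board spans (273–414, 263–360), the fence bar is at (344,270), the slat at (334,306) and the tin at (292,346). The plaque lies at the left (+y) end (249,299).
Tray candidates are small grey (442,308), large grey (480,399), green (463,230) and red (644,371). The small grey one at the board's −y end fits the description. Pale things that could pass for the slat are the beam (565,140) and the plank (200,140), but neither is on the board.

```bash
cat > m.py <<'E'
from h import *
def slatmask(im):
    hsv=cv2.cvtColor(im,cv2.COLOR_RGB2HSV)
    return cv2.inRange(hsv,(20,60,120),(32,175,255))
def measure(s,poly,z,lo,hi):
    im=cv2.resize(s["img"],None,fx=4,fy=4,interpolation=cv2.INTER_CUBIC)
    hsv=cv2.cvtColor(im,cv2.COLOR_RGB2HSV); m=cv2.inRange(hsv,lo,hi)
    x0,y0,x1,y1=[int(v*4) for v in poly]; k=np.zeros_like(m); k[y0:y1,x0:x1]=m[y0:y1,x0:x1]
    k=cv2.morphologyEx(k,cv2.MORPH_OPEN,np.ones((5,5)))
    c=max(cv2.findContours(k,0,1)[0],key=cv2.contourArea)
    p=(c[:,0]+.5)/4-.5
    P=ray(s,p,z)[:,:2]
    (cx,cy),(w,h),a=cv2.minAreaRect(P.astype(np.float32))
    return np.round([cx,cy,w,h,a],1), cv2.boxPoints(((cx,cy),(w,h),a)).round(1), k
E
python3 - <<'E'
from m import *
import pickle
d=pickle.load(open("s0.pkl","rb"))
s=d["top"]; im=s["img"]; hsv=cv2.cvtColor(im,cv2.COLOR_RGB2HSV)
for n,(u,v) in dict(slat=(334,306),slat2=(300,312),board=(350,340),board2=(290,290),board3=(395,300),fence=(344,270),tin=(292,346),tray=(442,308),table=(350,380)).items(): print(n,hsv[int(v/1.5),int(u/1.5)])
for n,b,z,lo,hi in [("slat",(184,188,262,220),58,(20,60,120),(35,175,255)),("fence",(185,170,272,190),70,(0,0,110),(180,70,255)),("tray",(277,180,312,228),35,(0,0,60),(180,70,255)),("tin",(186,222,204,240),74,(0,0,120),(180,70,255)),("board",(178,170,280,246),50,(8,60,140),(19,200,255))]:
    r,bx,k=measure(s,b,z,lo,hi); print(n,r,bx.tolist())
c=im[165:250,145:320]; cv2.imwrite("pics/crop0.png",cv2.resize(c[:,:,::-1],None,fx=4.5,fy=4.5,interpolation=cv2.INTER_CUBIC))
E
```

```text
slat [ 25  93 228]
slat2 [ 24  98 228]
board [ 16 157 229]
board2 [ 18 147 229]
board3 [ 16 155 229]
fence [105   4 231]
tin [105   4 231]
tray [ 57  11 215]
table [ 11 164 137]
slat [501.7  31.3  52.6 220.9   5.5] [[464.8999938964844, 138.60000610351562], [486.1000061035156, -81.19999694824219], [538.5, -76.0999984741211], [517.2000122070312, 143.6999969482422]]
fence [586.8   7.2 260.5  35.3  88.2] [[565.0, -122.5], [600.2000122070312, -123.5999984741211], [608.5, 136.8000030517578], [573.2999877929688, 137.89999389648438]]
tray [ 501.1 -215.   104.2  135.3   86.5] [[430.3999938964844, -262.79998779296875], [565.4000244140625, -271.20001220703125], [571.7999877929688, -167.1999969482422], [436.79998779296875, -158.89999389648438]]
tin [412.2 122.5  45.4  44.3  89.7] [[389.8999938964844, 99.9000015258789], [434.20001220703125, 99.5999984741211], [434.5, 145.10000610351562], [390.1000061035156, 145.3000030517578]]
board [501.7  10.2 346.7 247.5  88.7] [[374.0, -160.1999969482422], [621.5, -165.89999389648438], [629.2999877929688, 180.6999969482422], [381.79998779296875, 186.39999389648438]]
```

View pics/crop0.png

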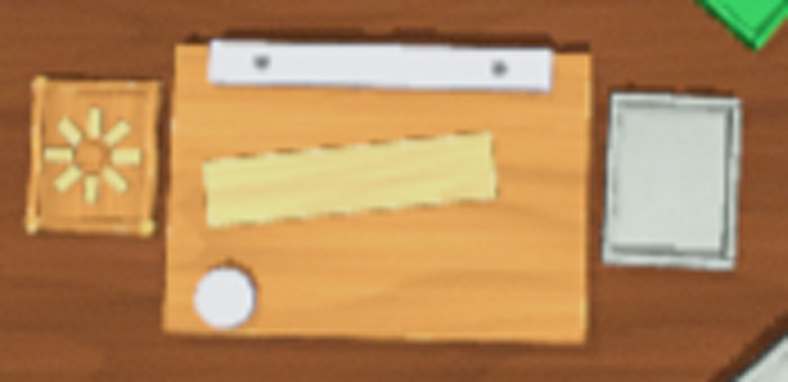

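The crop confirms the small grey tray at the board's −y end (right), the plaque at the +y end, the slat askew and the tin at its corner. Next I fit the board frame.

```bash
python3 - <<'E'
from m import *
import pickle
d=pickle.load(open("s0.pkl","rb")); s=d["top"]
g=cv2.cvtColor(s["img"],cv2.COLOR_RGB2GRAY).astype(float)
def edge(p,q,n,z,half=8):
    # subpixel strongest-gradient points along scanlines of normal n through segment pq; line fit
    t=np.linspace(0,1,30)[:,None]; base=np.array(p)*(1-t)+np.array(q)*t; o=np.arange(-half,half+.1,.25)
    pts=base[:,None]+o[None,:,None]*np.array(n)
    v=cv2.remap(g.astype(np.float32),pts[...,0].astype(np.float32),pts[...,1].astype(np.float32),cv2.INTER_LINEAR)
    v=cv2.GaussianBlur(v,(9,1),0); gr=np.abs(np.gradient(v,axis=1)); e=pts[np.arange(30),gr[:,2:-2].argmax(1)+2]
    P=ray(s,e,z)[:,:2].astype(np.float32)
    vx,vy,x,y=cv2.fitLine(P,cv2.DIST_HUBER,0,.01,.01).ravel()
    r=np.abs((P-[x,y])@[-vy,vx]); return np.round([x,y,np.degrees(np.arctan2(vy,vx))%180,np.median(r)],2)
C=lambda u,v:(145+u/4.5,165+v/4.5)
print("right end",edge(C(590,90),C(586,310),(1,0),50,4))
print("left end",edge(C(172,90),C(166,300),(-1,0),50,3))
print("near",edge(C(240,333),C(560,340),(0,1),50,4))
print("fence near top",edge(C(220,84),C(540,90),(0,1),70,3))
print("fence far",edge(C(220,40),C(540,50),(0,1),70,3))
print("slat far",edge(C(220,158),C(480,134),(0,1),58,3)); print("slat near",edge(C(220,226),C(480,199),(0,1),58,3))
print("slat R",edge(C(491,142),C(494,190),(1,0),58,3)); print("slat L",edge(C(204,170),C(207,215),(1,0),58,3))
st=monitor.observe(); Rm=R.from_euler('xyz',st["orientation"],degrees=True).as_matrix(); print(Rm.round(3), np.degrees(np.arctan2(Rm[1,1],Rm[0,1])))
E
```

```text
right end [ 483.96 -150.7   177.99    1.9 ]
left end [4.8180e+02 1.7044e+02 1.7869e+02 3.7000e-01]
near [ 3.803e+02 -3.047e+01  8.838e+01  1.300e-01]
fence near top [5.7287e+02 3.0100e+01 8.8420e+01 5.4000e-01]
fence far [601.99  -3.29  88.06   0.67]
slat far [527.84  11.07  95.13   0.74]
slat near [479.7    9.02  95.35   0.97]
slat R [505.73 -78.08   8.26   0.77]
slat L [4.9532e+02 1.4111e+02 8.0200e+00 4.6000e-01]
[[-0.001  0.365  0.931]
 [-0.001  0.931 -0.365]
 [-1.    -0.001 -0.   ]] 68.58423472542421
```

Board origin ≈ (492, 9.7) with yaw −1.65°. Measured end to end it is 321 mm (320 given), and the fence face is at x≈572.3 at y=10. The slat is at ≈(502, 31) with yaw +5.3°.

Plan:
1. Two-fingertip side push to square it up, stopping just short of the fence.
2. Push on the +y end to set the overhang.
3. Final side push to the fence.

>>> drive_tool([
  [0.0881,0.012,-0.026,0,2],
  [0.0881,0.03,-0.065,0,5],
  [0.0881,0.048,-0.104,0,8],
  [0.0881,0.066,-0.143,0,11],
  [0.0881,0.084,-0.182,0,14],
  [0.0881,0.102,-0.221,0,17],
  [0.0881,0.12,-0.26,0,19.8],
  [0.0881,0.135,-0.292,0,19.8],
])

```text
clock: 0.77
tool_pos: [344.4, 242.7, 238.5]
orientation: [-149.0, 90.0, -150.5]
force: [1.2, -0.2, -0.1]
finger_gap: 1.0
```

>>> drive_tool([
  [0.0881,0.016,-0.036,0,0],
  [0.0881,0.033,-0.072,0,0],
  [0.0881,0.05,-0.108,0,0],
  [0.0881,0.067,-0.144,0,0],
  [0.0881,0.084,-0.18,0,0],
  [0.0881,0.096,-0.208,-0.01,0],
  [0.0881,0.105,-0.228,-0.04,0],
  [0.0881,0.105,-0.228,-0.07,0],
])

```text
clock: 1.43
tool_pos: [452.1, 12.6, 169.2]
orientation: [-23.3, 89.7, -25.2]
force: [-1.0, -0.3, 0.1]
finger_gap: 0.995
```

>>> drive_tool([
  [0.0881,0,0,-0.025,0],
  [0.0881,0,0,-0.05,0],
  [0.0881,0,0,-0.075,0],
  [0.0881,0,0,-0.095,0],
  [0.0881,0,0,-0.105,0],
  [0.0881,0,0,-0.11,0],
  [0.0881,0,0,-0.115,0],
  [0.0881,0,0,-0.115,0],
])

```text
clock: 2.1
tool_pos: [449.5, 16.6, 53.7]
orientation: [-131.2, 90.0, -132.9]
force: [-0.1, -0.3, -0.0]
finger_gap: 0.997
```

```bash
python3 - <<'E'
from h import *
st=monitor.observe(); Rm=R.from_euler('xyz',st["orientation"],degrees=True).as_matrix()
print(st["tool_pos"],st["force"],np.degrees(np.arctan2(Rm[1,1],Rm[0,1])))
for n,b in(("side",(215,180,310,260)),("wrist",None)):
    s=snapshot(n); im=s["img"]
    im=cv2.resize(im[b[1]:b[3],b[0]:b[2]],None,fx=4.2,fy=4.2,interpolation=cv2.INTER_CUBIC) if b else cv2.resize(im,(399,300))
    globals()[n]=cv2.resize(im,(399,336))
cv2.imwrite("pics/a1.png",np.hstack([side,wrist])[:,:,::-1])
E
```

```text
[449.51091594  16.5573568   53.68081413] [-0.14676969 -0.32555308 -0.01508141] 88.3865344088972
```

View pics/a1.png

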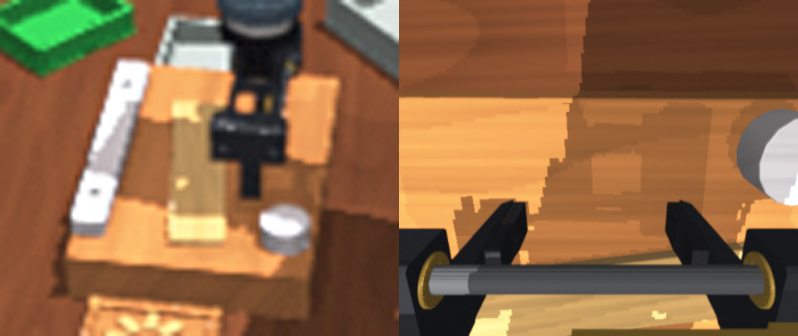

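Left: the fingers sit on the board on the near side of the slat, with the tin clear. Right (wrist view): both fingertips beside the slat edge. I'll push towards the fence now.

>>> drive_tool([
  [0.0881,0.004,0,0,0],
  [0.0881,0.008,0,0,0],
  [0.0881,0.012,0,0,0],
  [0.0881,0.016,-0.0005,0,0],
  [0.0881,0.02,-0.0005,0,0],
  [0.0881,0.024,-0.0005,0,0],
  [0.0881,0.028,-0.001,0,0],
  [0.0881,0.032,-0.001,0,0],
])

```text
clock: 2.87
tool_pos: [481.7, 15.6, 53.6]
orientation: [170.6, 90.0, 168.9]
force: [-0.9, 0.3, 0.3]
finger_gap: 1.003
```

>>> drive_tool([
  [0.0881,0.004,0,0,0],
  [0.0881,0.008,0,0,0],
  [0.0881,0.012,0,0,0],
  [0.0881,0.016,-0.0005,0,0],
  [0.0881,0.019,-0.0005,0,0],
  [0.0881,0.021,-0.0005,0,0],
  [0.0881,0.023,-0.0005,0,0],
  [0.0881,0.023,-0.0005,0,0],
])

```text
clock: 3.53
tool_pos: [504.8, 15.0, 53.8]
orientation: [-10.4, 90.0, -12.0]
force: [-0.1, -0.5, -0.0]
finger_gap: 1.001
```

>>> drive_tool([
  [0.0881,-0.005,0,0,0],
  [0.0881,-0.015,0,0,0],
  [0.0881,-0.02,0,0.02,0],
  [0.0881,-0.02,0,0.05,-7],
  [0.0881,-0.02,0.02,0.09,-14],
  [0.0881,-0.02,0.05,0.12,-21],
  [0.0881,-0.03,0.09,0.14,-28],
  [0.0881,-0.04,0.13,0.14,-35],
])

```text
clock: 4.2
tool_pos: [470.1, 132.0, 196.8]
orientation: [37.4, 89.6, 1.6]
force: [1.0, -0.1, 0.4]
finger_gap: 1.0
```

```bash
python3 - <<'E'
from m import *
import pickle
s=snapshot("top"); pickle.dump(s,open("s1.pkl","wb"))
im=s["img"]; c=im[165:250,145:320]; cv2.imwrite("pics/a2.png",cv2.resize(c[:,:,::-1],None,fx=4.5,fy=4.5,interpolation=cv2.INTER_CUBIC))
E
```

```text
(no output)
```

View pics/a2.png

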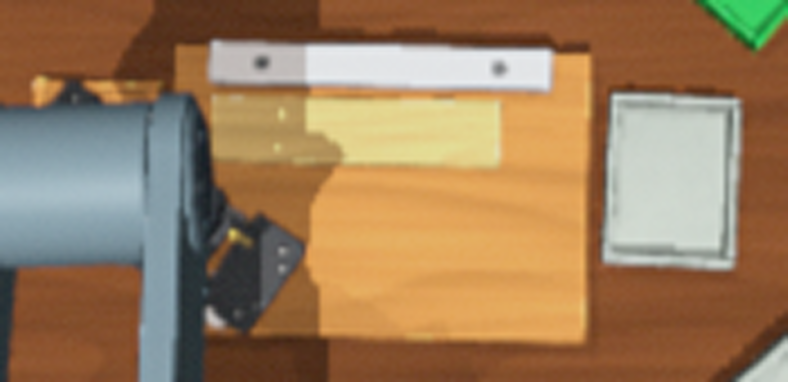

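The slat now lies parallel to the fence (crop px 211–500 by 97–165) with a gap of a few mm. The tin, plaque and tray have not moved. I'll measure both ends.

```bash
python3 - <<'E'
from m import *
import pickle
s=pickle.load(open("s1.pkl","rb"))
C=lambda u,v:(145+(u+.5)/4.5-.5,165+(v+.5)/4.5-.5)
y=np.radians(-1.65); B=np.array([[np.cos(y),-np.sin(y)],[np.sin(y),np.cos(y)]]); o=np.array([492,9.7])
g=cv2.cvtColor(s["img"],cv2.COLOR_RGB2HSV)
for r in (188,192,196,199): print(r,g[r,250:262,1].tolist(), g[r,186:197,1].tolist())
P=ray(s,[C(500,132),C(211,130),C(300,97),C(490,101),C(300,163),C(490,167)],58)[:,:2]; print(P.round(1).tolist(), ((P-o)@B).round(1).tolist())
E
```

```text
188 [95, 96, 98, 96, 92, 76, 122, 156, 154, 155, 154, 157] [68, 66, 4, 143, 163, 164, 125, 122, 125, 123, 123]
192 [93, 92, 92, 92, 91, 82, 126, 153, 154, 153, 150, 153] [59, 64, 74, 85, 92, 159, 130, 128, 128, 125, 126]
196 [92, 94, 94, 94, 96, 79, 126, 156, 155, 155, 154, 151] [58, 65, 64, 62, 80, 107, 130, 125, 123, 124, 127]
199 [101, 96, 94, 95, 89, 66, 117, 153, 155, 149, 150, 153] [61, 66, 72, 70, 83, 68, 131, 126, 125, 127, 125]
[[536.6, -83.3], [539.5, 136.6], [564.4, 69.0], [560.4, -75.8], [513.9, 68.8], [510.0, -75.5]] [[47.3, -91.6], [43.9, 128.2], [70.7, 61.4], [70.8, -83.5], [20.2, 59.7], [20.4, -84.7]]
```

Slat ends are at board y −91.6 and +128.2 (length 219.8 ✓), so it needs about 108 mm towards −y. I'll go behind the +y end with the jaws turned across it.

>>> drive_tool([
  [0.01,0.01,0.002,0,-7],
  [0.01,0.02,0.004,0,-14],
  [0.01,0.03,0.006,0,-21],
  [0.01,0.04,0.008,0,-28],
  [0.01,0.05,0.01,0,-35],
  [0.01,0.06,0.012,0,-42],
  [0.01,0.07,0.014,0,-49],
  [0.01,0.077,0.0145,0,-55],
])

```text
clock: 4.92
tool_pos: [545.1, 145.7, 191.8]
orientation: [-91.4, 90.0, 177.9]
force: [0.4, -0.1, 0.7]
finger_gap: 0.418
```

>>> drive_tool([
  [0.01,0,0,-0.02,0],
  [0.01,0,0,-0.045,0],
  [0.01,0,0,-0.07,0],
  [0.01,0,0,-0.09,0],
  [0.01,0,0,-0.1,0],
  [0.01,0,0,-0.1,0],
  [0.01,0,0,-0.1,0],
  [0.01,0,0,-0.1,0],
])

```text
clock: 5.58
tool_pos: [546.0, 145.7, 93.7]
orientation: [93.4, 89.9, 3.1]
force: [-0.6, 0.4, -0.3]
finger_gap: 0.109
```

```bash
python3 - <<'E'
from h import *
st=monitor.observe(); Rm=R.from_euler('xyz',st["orientation"],degrees=True).as_matrix()
print(st["tool_pos"],st["finger_gap"],np.degrees(np.arctan2(Rm[1,1],Rm[0,1])))
side=cv2.resize(snapshot("side")["img"][180:260,215:310],(399,336),interpolation=cv2.INTER_CUBIC); w=cv2.resize(snapshot("wrist")["img"],(399,336))
cv2.imwrite("pics/a3.png",np.hstack([side,w])[:,:,::-1])
E
```

```text
[545.97400843 145.713362    93.70873943] 0.10923180141921052 -0.3671909854685538
```

View pics/a3.png

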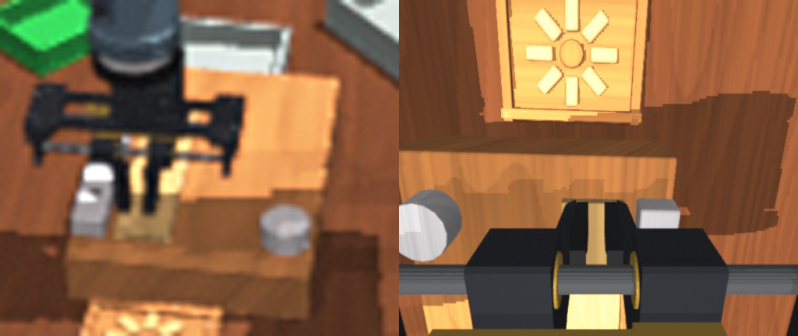

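The tool is still above the slat end, about 12 mm short in y (the last call's moves were rate-limited). I'll correct that, then descend behind the end.

>>> drive_tool([
  [0.01,-0.002,0.006,0,-0.6],
  [0.01,-0.004,0.0125,0,-1.3],
  [0.01,-0.004,0.0125,-0.005,-1.3],
  [0.01,-0.004,0.0125,-0.02,-1.3],
  [0.01,-0.004,0.0125,-0.03,-1.3],
  [0.01,-0.004,0.0125,-0.036,-1.3],
  [0.01,-0.004,0.0125,-0.04,-1.3],
  [0.01,-0.004,0.0125,-0.04,-1.3],
])

```text
clock: 6.35
tool_pos: [540.2, 158.2, 51.2]
orientation: [-83.9, 89.9, -175.6]
force: [0.1, -0.1, 0.2]
finger_gap: 0.116
```

>>> drive_tool([
  [0.01,0,0,0.002,0],
  [0.01,0,-0.005,0.002,0],
  [0.01,0,-0.01,0.002,0],
  [0.01,0,-0.015,0.002,0],
  [0.01,-0.0005,-0.02,0.002,0],
  [0.01,-0.0005,-0.025,0.002,0],
  [0.01,-0.001,-0.03,0.002,0],
  [0.01,-0.001,-0.035,0.002,0],
])

```text
clock: 7.02
tool_pos: [540.0, 122.6, 54.4]
orientation: [135.6, 90.0, 43.9]
force: [-0.5, 0.9, 0.6]
finger_gap: 0.116
```

>>> drive_tool([
  [0.01,0,-0.005,0,0],
  [0.01,0,-0.01,0,0],
  [0.01,-0.0005,-0.015,0,0],
  [0.01,-0.0005,-0.02,0,0],
  [0.01,-0.0005,-0.025,0,0],
  [0.01,-0.001,-0.03,0,0],
  [0.01,-0.001,-0.035,0,0],
  [0.01,-0.001,-0.04,0,0],
])

```text
clock: 7.68
tool_pos: [538.9, 82.7, 54.3]
orientation: [-87.2, 90.0, -178.9]
force: [-0.8, 0.4, 0.2]
finger_gap: 0.114
```

>>> drive_tool([
  [0.01,0,-0.005,0,0],
  [0.01,0,-0.01,0,0],
  [0.01,-0.0005,-0.015,0,0],
  [0.01,-0.0005,-0.02,0,0],
  [0.01,-0.0005,-0.025,0,0],
  [0.01,-0.001,-0.029,0,0],
  [0.01,-0.001,-0.032,0,0],
  [0.01,-0.001,-0.032,0,0],
])

```text
clock: 8.35
tool_pos: [538.1, 50.6, 54.4]
orientation: [13.9, 90.0, -77.9]
force: [-0.5, 0.0, 0.6]
finger_gap: 0.113
```

```bash
python3 - <<'E'
from m import *
import pickle
st=monitor.observe(); print(st["tool_pos"],st["force"])
s=snapshot("top"); pickle.dump(s,open("s2.pkl","wb"))
im=s["img"]; c=im[165:250,145:320]; cv2.imwrite("pics/a4.png",cv2.resize(c[:,:,::-1],None,fx=4.5,fy=4.5,interpolation=cv2.INTER_CUBIC))
E
```

```text
[538.06145765  50.58229678  54.38529679] [-0.45410348  0.01024555  0.55326356]
```

View pics/a4.png

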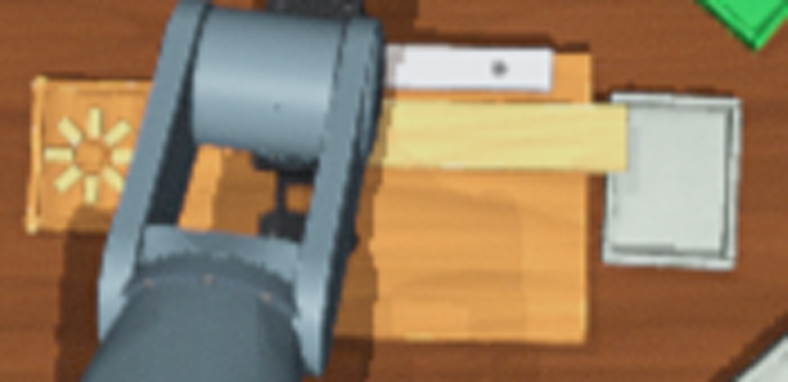

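The slat slid straight, and its end now projects past the board over the tray at crop px (627,137). I'll measure the overhang against the board-end edge.

```bash
cat > e.py <<'E'
from m import *
import pickle,sys
s=pickle.load(open(sys.argv[1],"rb"))
y=np.radians(-1.65); B=np.array([[np.cos(y),-np.sin(y)],[np.sin(y),np.cos(y)]]); o=np.array([492,9.7])
hsv=cv2.cvtColor(s["img"],cv2.COLOR_RGB2HSV).astype(float); S=hsv[...,1]; V=hsv[...,2]
def cross(a,thr):   # sub-pixel falling crossing
    i=np.where((a[:-1]>=thr)&(a[1:]<thr))[0][-1]; return i+(a[i]-thr)/(a[i]-a[i+1])
u=[]
for v in range(190,201):
    c=270+cross(S[v,270:300],50); u.append((c,v))
u=np.array(u); P=ray(s,u,58)[:,:2]; Q=(P-o)@B; print("slat end px",u[:,0].round(1).tolist(),"board y",Q[:,1].round(1).tolist())
e=[(270+cross(V[v,270:282],180),v) for v in range(210,236,3)]
Q=(ray(s,e,50)[:,:2]-o)@B; print("board end y",Q[:,1].round(1).tolist())
# slat long edges by saturation (pale slat vs orange board)
for uu in range(236,276,6):
    a=S[180:210,uu]; lo=a<125; r=np.where((a[:-1]<122)&(a[1:]>=122))[0]; r=[k for k in r if k>12]
    k=r[-1]; v=180+k+(122-a[k])/(a[k+1]-a[k]); print(uu, "near edge board x",((ray(s,[(uu,v)],58)[:,:2]-o)@B).round(1).tolist())
E
python3 e.py s2.pkl
```

```text
slat end px [284.1, 284.1, 283.8, 283.8, 283.8, 283.8, 283.8, 283.8, 283.8, 283.8, 283.8] board y [-188.6, -188.6, -187.6, -187.6, -187.8, -187.8, -187.8, -188.0, -188.0, -188.0, -188.0]
board end y [-158.4, -158.4, -158.6, -178.7, -158.9, -159.0, -159.6, -159.9, -159.8]
236 near edge board x [[20.4, -24.8]]
242 near edge board x [[19.6, -45.4]]
248 near edge board x [[18.4, -65.9]]
254 near edge board x [[18.7, -86.4]]
260 near edge board x [[19.6, -106.9]]
266 near edge board x [[20.1, -127.4]]
272 near edge board x [[20.4, -147.9]]
```

Overhang is about 28 mm: slat end at y −188 by camera, −187 by finger position, board end at −160. I'll push 12 mm more, then retreat, turn the jaws and look.

>>> drive_tool([
  [0.01,0,-0.003,0,0],
  [0.01,0,-0.006,0,0],
  [0.01,0,-0.009,0,0],
  [0.01,0,-0.0115,0,0],
  [0.01,0,-0.012,0,0],
  [0.01,0,-0.012,0,0],
  [0.01,0,-0.008,0,0],
  [0.01,0,0,0,0],
])

```text
clock: 9.07
tool_pos: [538.1, 51.1, 54.4]
orientation: [40.2, 90.0, -51.6]
force: [0.6, 0.5, -0.0]
finger_gap: 0.112
```

>>> drive_tool([
  [0.01,0,0.005,0.01,0],
  [0.01,0,0.005,0.035,0],
  [0.01,-0.01,0,0.06,0],
  [0.01,-0.025,0,0.07,0],
  [0.01,-0.04,0,0.08,0],
  [0.01,-0.055,0,0.08,0],
  [0.01,-0.07,0,0.08,0],
  [0.01,-0.08,0,0.08,0],
])

```text
clock: 9.73
tool_pos: [457.0, 52.0, 135.1]
orientation: [87.6, 90.0, -4.0]
force: [0.6, -0.4, 0.2]
finger_gap: 0.118
```

>>> drive_tool([
  [0.0881,0,-0.015,0,7],
  [0.0881,0,-0.03,0,14],
  [0.0881,0,-0.045,0,21],
  [0.0881,0,-0.06,0,28],
  [0.0881,0,-0.075,0,35],
  [0.0881,0,-0.09,0,42],
  [0.0881,0,-0.105,0,49],
  [0.0881,0,-0.115,0,56],
])

```text
clock: 10.4
tool_pos: [458.3, -64.6, 134.9]
orientation: [-1.8, 90.0, -37.2]
force: [0.7, -0.5, -0.3]
finger_gap: 0.696
```

>>> drive_tool([
  [0.0881,0,0,0,7],
  [0.0881,0,0,0,14],
  [0.0881,0,0,0,21],
  [0.0881,0,0,0,28],
  [0.0881,0,0,0,34],
  [0.0881,0,0,0,34],
  [0.0881,0,0,0,34],
  [0.0881,0,0,0,34],
])

```text
clock: 11.07
tool_pos: [458.1, -63.5, 134.5]
orientation: [-2.3, 90.0, -4.1]
force: [-0.1, 0.1, -0.0]
finger_gap: 0.997
```

```bash
python3 - <<'E'
from m import *
import pickle
st=monitor.observe(); Rm=R.from_euler('xyz',st["orientation"],degrees=True).as_matrix()
print(st["tool_pos"],st["finger_gap"],np.degrees(np.arctan2(Rm[1,1],Rm[0,1])))
s=snapshot("top"); pickle.dump(s,open("s3.pkl","wb"))
im=s["img"]; c=im[165:250,145:320]; cv2.imwrite("pics/a5.png",cv2.resize(c[:,:,::-1],None,fx=4.5,fy=4.5,interpolation=cv2.INTER_CUBIC))
E
python3 e.py s3.pkl
```

```text
[458.10822396 -63.53025474 134.53324104] 0.9970115636001106 88.16317109574295
slat end px [287.5, 287.4, 287.4, 287.5, 287.4, 287.3, 287.3, 287.4, 287.4, 287.3, 287.2] board y [-199.9, -199.9, -199.9, -200.1, -199.9, -199.6, -199.9, -200.2, -200.2, -199.9, -199.8]Traceback (most recent call last):
  File "e.py", line 12, in <module>
    e=[(270+cross(V[v,270:282],180),v) for v in range(210,236,3)]
            ~~~~~^^^^^^^^^^^^^^^^^^
  File "e.py", line 7, in cross
    i=np.where((a[:-1]>=thr)&(a[1:]<thr))[0][-1]; return i+(a[i]-thr)/(a[i]-a[i+1])
      ~~~~~~~~~~~~~~~~~~~~~~~~~~~~~~~~~~~~~~^^^^
IndexError: index -1 is out of bounds for axis 0 with size 0
```

View pics/a5.png

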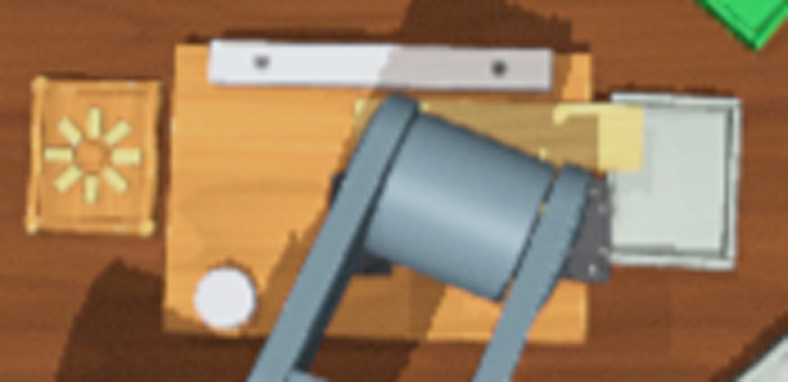

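The end is at board y −200, i.e. 40 mm overhang. I'll now do the final side push with both open fingertips, straddling the slat's centre.

>>> drive_tool([
  [0.0881,0.006,-0.004,-0.02,0],
  [0.0881,0.012,-0.008,-0.04,0],
  [0.0881,0.018,-0.012,-0.055,0],
  [0.0881,0.02,-0.0125,-0.068,0],
  [0.0881,0.02,-0.0125,-0.076,0],
  [0.0881,0.02,-0.0125,-0.0805,0],
  [0.0881,0.02,-0.0125,-0.0805,0],
  [0.0881,0.02,-0.0125,-0.0805,0.2],
])

```text
clock: 11.78
tool_pos: [478.0, -76.2, 54.1]
orientation: [-45.3, 90.0, -46.8]
force: [-0.9, -0.1, -0.0]
finger_gap: 1.001
```

>>> drive_tool([
  [0.0881,0.004,0,0,0],
  [0.0881,0.008,0,0,0],
  [0.0881,0.012,0,0,0],
  [0.0881,0.016,-0.0005,0,0],
  [0.0881,0.02,-0.0005,0,0],
  [0.0881,0.024,-0.0005,0,0],
  [0.0881,0.027,-0.001,0,0],
  [0.0881,0.03,-0.001,0,0],
])

```text
clock: 12.45
tool_pos: [508.3, -77.3, 53.8]
orientation: [176.6, 90.0, 175.2]
force: [0.5, -1.0, 0.7]
finger_gap: 1.001
```

>>> drive_tool([
  [0.0881,0.0005,0,0,0],
  [0.0881,0.001,0,0,0],
  [0.0881,0.0015,0,0,0],
  [0.0881,0.002,0,0,0],
  [0.0881,0.0025,0,0,0],
  [0.0881,0.003,0,0,0],
  [0.0881,0.003,0,0,0],
  [0.0881,0.003,0,0,0],
])

```text
clock: 13.12
tool_pos: [510.9, -77.2, 53.8]
orientation: [143.4, 90.0, 141.9]
force: [-0.7, 0.4, -1.7]
finger_gap: 0.997
```

>>> drive_tool([
  [0.0881,0.0005,0,0,0],
  [0.0881,0.001,0,0,0],
  [0.0881,0.0015,0,0,0],
  [0.0881,0.002,0,0,0],
  [0.0881,0.002,0,0,0],
  [0.0881,0.002,0,0,0],
  [0.0881,0.002,0,0,0],
  [0.0881,0.002,0,0,0],
])

```text
clock: 13.78
tool_pos: [511.2, -77.1, 53.6]
orientation: [174.6, 89.8, 173.2]
force: [-8.7, -0.2, 6.1]
finger_gap: 1.0
```

The slat is seated against the fence: the reaction is 9 N and the tool stopped at 511.2. I'll press a touch more, back straight off, lift clear and look.

>>> drive_tool([
  [0.0881,0.0005,0,0,0],
  [0.0881,0.001,0,0,0],
  [0.0881,0.001,0,0,0],
  [0.0881,0,0,0,0],
  [0.0881,-0.003,0,0,0],
  [0.0881,-0.008,0,0,0],
  [0.0881,-0.016,0,0,0],
  [0.0881,-0.025,0,0,0],
])

```text
clock: 14.45
tool_pos: [487.8, -77.3, 53.9]
orientation: [-16.1, 90.0, -17.5]
force: [0.2, -0.4, 0.4]
finger_gap: 1.002
```

>>> drive_tool([
  [0.0881,0,0,0.03,0],
  [0.0881,0,0,0.06,0],
  [0.0881,0,0,0.1,0],
  [0.0881,-0.02,0.02,0.13,0],
  [0.0881,-0.04,0.05,0.15,0],
  [0.0881,-0.06,0.085,0.16,0],
  [0.0881,-0.08,0.12,0.16,0],
  [0.0881,-0.1,0.155,0.16,0],
])

```text
clock: 15.12
tool_pos: [387.0, 78.6, 214.7]
orientation: [0.2, 89.8, -1.4]
force: [1.0, -0.2, 0.2]
finger_gap: 0.997
```

>>> drive_tool([
  [0.0881,-0.01,0.035,0,0],
  [0.0881,-0.02,0.07,0,0],
  [0.0881,-0.03,0.105,0,0],
  [0.0881,-0.04,0.14,0,0],
  [0.0881,-0.05,0.175,0,0],
  [0.0881,-0.06,0.21,0,0],
  [0.0881,-0.07,0.24,0,0],
  [0.0881,-0.08,0.27,0,0],
])

```text
clock: 15.78
tool_pos: [306.6, 349.0, 213.7]
orientation: [38.2, 90.0, 36.8]
force: [0.4, 0.4, 0.3]
finger_gap: 1.001
```

```bash
python3 - <<'E'
from m import *
import pickle
s=snapshot("top"); pickle.dump(s,open("s4.pkl","wb")); d=snapshot("side")
im=s["img"]; c=cv2.resize(im[165:250,145:320],None,fx=4.5,fy=4.5,interpolation=cv2.INTER_CUBIC)
e=cv2.resize(d["img"][170:265,195:375],(c.shape[1],210),interpolation=cv2.INTER_CUBIC)
e=cv2.resize(d["img"][180:260,215:310],(250,210),interpolation=cv2.INTER_CUBIC); pad=np.zeros((210,c.shape[1],3),np.uint8); pad[:,:250]=e
cv2.imwrite("pics/a6.png",np.vstack([c,pad])[:,:,::-1])
print(monitor.observe()["tool_pos"])
for n,b,z,lo,hi in [("tray",(277,180,312,228),35,(0,0,60),(180,70,255)),("tin",(186,222,204,240),74,(0,0,120),(180,70,255))]:
    print(n,measure(s,b,z,lo,hi)[0])
E
python3 e.py s4.pkl
```

```text
[305.93752766 350.45580666 213.72279444]
tray [ 501.2 -215.2  103.9  135.3   86.5]
tin [412.2 122.5  45.4  44.3  89.7]
slat end px [287.4, 287.5, 287.4, 287.5, 287.5, 287.4, 287.3, 287.3, 287.4, 287.3, 279.8] board y [-199.9, -200.0, -199.9, -200.1, -200.3, -199.9, -199.7, -199.9, -200.2, -199.9, -174.4]
board end y [-158.4, -158.5, -158.8, -179.1, -158.9, -159.0, -159.7, -159.9, -160.0]
236 near edge board x [[27.2, -24.7]]
242 near edge board x [[28.7, -45.1]]
248 near edge board x [[28.7, -65.7]]
254 near edge board x [[29.5, -86.1]]
260 near edge board x [[29.8, -106.7]]
266 near edge board x [[29.4, -127.2]]
272 near edge board x [[28.8, -147.7]]
```

View pics/a6.png

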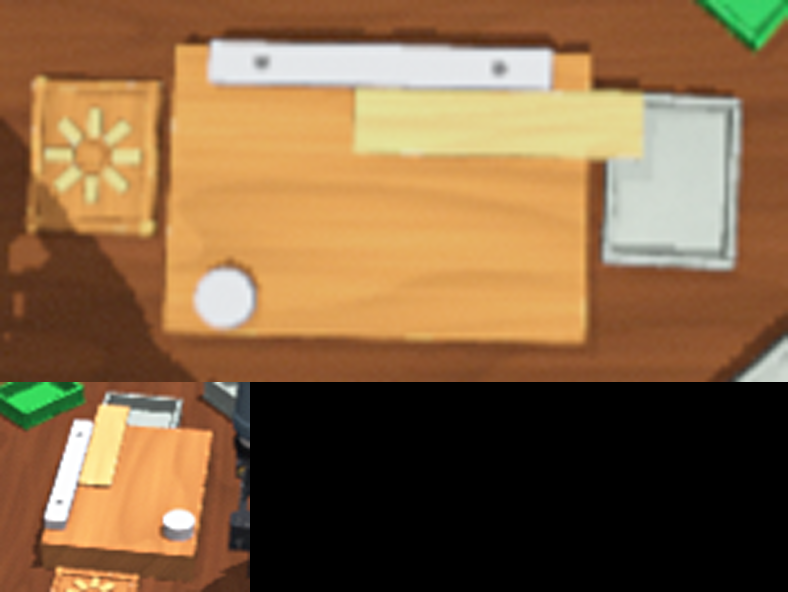

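The slat lies against the fence with no visible gap (crop px 354–643 by 88–158), parallel to it, with its end over the tray. The tin, tray and plaque are where they were, and the hand is clear.

```bash
python3 -c "
from h import *
print(job.job_done())"
```

```text
the job is handed in; nothing more can be done
None
```

The slat is in place against the fence, its end sticking out about 40 mm on the tray side, and I have handed the job in. It took about 16 s of the 51 s.

**What I did:** I squared the slat to the fence with the two open fingertips, then pushed its +y end along the board. A second two-finger push seated it against the fence, where I read a reaction of about 9 N. I then drew the hand well clear.

**Last checks:**
- **Overhang:** the slat's end is at board y −200 and the board's end at −160, so it projects 40 mm. My rougher reading of the board edge gave −158 to −160, which would make it 40–41.5 mm. That is still within tolerance.
- **Against the fence:** the slat's near edge reads board x 27–30 mm, where 30 is ideal. The 27 is one noisy pixel column. Slat and fence have the same slope in the picture, about 1.0°, with no visible gap.
- **Other things:** the tray and tin measure within 0.2 mm of where they started, and the plaque looks unmoved. I did not re-measure the mallet, screwdriver, try square or glue jar at the end, but the arm stayed well away from them.

Two slips came up. One approach move stopped about 12 mm short, and I corrected it before touching the slat. In one picture the arm hid the board edge, so I made that check later from a clear view.

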